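# Zero the cycle counter, then press the long lens barrel into the V-block

### The arm

A 7-joint arm with a two-finger parallel gripper is mounted at the origin on the work surface. World frame = base frame: x ahead of the robot, y to its left, z up, the work surface at z = 0. Lengths are in m, angles in rad, forces in N, time in s.
With the tool pointing down it reaches from about 0.4 to 0.85 m from the base axis. Payload 10.4 kg.
Tool frame: the origin (TCP) lies between the finger pads; the fingertips stand ahead of it and the grasp point (between the pads) lies 3 mm ahead of it (r.tips_ahead is the z of the fingertips in the tool frame, in m); z points along the fingers, y is the line along which they close (so a half turn about z gives the same grasp; the last joint's range is limited). The gripper opens to 87 mm and grips with 3 to 60 N. Pads are 19 mm wide; open, the fingers measure 117 mm over their backs; the gripper's body (75 mm by 190 mm) begins 51 mm behind the grasp point.
Start: joints at [1.313, 0.332, -0.065, 1.46, 0.022, 1.35, -0.088], TCP at [0.145, -0.608, 0.245] pointing down, gripper open.
Joint ranges: [-2.6, 2.6], [-0.5, 2.12], [-1.47, 1.34], [0.16, 2.42], [-1.27, 4.41], [0.06, 2.06], [-2.6, 2.6]. Speed limits (rad/s): [2.22, 2.22, 2.79, 2.79, 3.14, 3.14, 3.14].

### API

Orientations are given as a unit quaternion [x, y, z, w].
In Python, from bench import telemetry, camera, get_calibration, r gives the robot as it stands.
- The arm moves only by the tool drive_tool, never from a script. Its argument "series" is one flat list of numbers, 7 for each row, row after row: the turn, a rotation vector about the tool's x, y, z in units of 5 degrees (1.0 is 5 degrees), then the shift along the tool's x, y, z in units of 40 mm (1.0 is 40 mm), then the opening, from -1 (shut) to 1 (fully open). A call has 1 to 10 rows; each row is the pose to reach, as a shift and turn from the pose commanded when the call began, along the tool's axes at that moment; what a row does not reach only later rows make up. A row lasts 1/12 s, in which the tool goes at most 41.7 mm and 7.16 degrees, less where a joint would pass 70% of its speed; a pose out of reach is approached as far as the arm can. A call with a gripper value outside its range is refused whole. The fingers move at their own pace and stop on an object; "grip_force" is the grip in N (left out, the last holds). Time passes only in rows, so rows that repeat a pose let the fingers close. It gives the time, the measured TCP pose, the force, the opening and the grip force at its end, in the units of the state.
- telemetry.read_state(): the state, without advancing time (a new reading comes with each control period).
- camera(name): name is "scene" or "top" or "wrist"; returns the picture (480x640x3 uint8, red, green, blue); there is no depth.
- get_calibration(name): a dict with "fovy" (degrees; the focal length in pixels is half the picture's height over the tangent of half this angle, whatever the lens; pixels are square), "cx", "cy" (the principal point, pixels), "xyz" and "rotation" of the camera in the world. Camera axes: x right, y up, looking along -z (the intrinsics and any distortion apply to the point x, -y, -z); pixel columns grow to the right and rows downward; lengths in m; the calibration is good to about 2 mm. The wrist camera is an equidistant fisheye: a pixel r from the principal point sees the ray r / f radians off the axis. A picture is of the moment at which its call begins: read the wrist's pose just before it. get_calibration takes no time and is no camera call; for the wrist camera it gives the pose at the moment of the call.
- r.close_job(): hands the job in; it is judged then, once.
The state is a dict: "time": time; "joint_positions": joint angles; "joint_vel": joint speeds; "joint_torque": joint torques, N m; "ee_pos": TCP position; "eef_rot": TCP orientation; "ft_force": force on the tool from outside, world axes, zero at the start; "torque": the same for the moment, N m; "width": finger opening in m; "grip_force": force on a finger pad.
Only numpy, scipy, OpenCV 4.12 (cv2) and the standard library are available. Lean on these libraries where they do the work, as an engineer would, in place of code of your own. Each camera call takes 0.05 s, during which the arm holds its last target. There are 200 camera calls.

### The job

Get the optics press ready for its next part: first turn the wing knob of the cycle counter anticlockwise (seen from above), fully home to its zero stop, and only then pick the long lens barrel from its wooden cradle and lay it gently in the steel V-block, along the groove and about midway. Let it settle on both flanks of the V, press it down with the fingers until the spring carriage has sunk about half of its 10 mm travel, and finish while still holding it pressed onto both flanks. Leave the short barrel and everything else where they are.

Things in the scene. Friction and masses are not known exactly. Their poses are not given: they have to be found in the camera images.
- counter (a joint): Counter knob: angle in rad, 0 at the zero stop (a hard stop), growing clockwise seen from above; starts between 0.6 and 1.3, so it is turned anticlockwise by its reading. About 0.04 N m of friction; it stays where it is left, and does not count while a part is being pressed.
- counter_grip (a point): Centre of the counter's black wing grip, on its vertical axis, 80 mm above the table, 180 mm from the V on its +y side. The wing is an upright bar 46 mm long (along this point's x axis, which is where the pointer points), 12 mm wide (y), its top 12 mm above this point, its foot 18 mm below. It turns with the knob. The white dial lies 25 mm below, on a grey housing 100 mm square.
- vee_bottom (a point): Bottom line of the upward-open 90 degree V groove, midway along it, 72 mm above the table when unloaded; x axis along the groove (level), z up. It sinks with the carriage. The block is 90 mm long (x), 45 mm wide (y), its edges 19 mm above this line; fingers gripping the 50 mm barrel pass down outside it. A barrel on both flanks has its axis 35 mm above this line, its top 60 mm above.
- carriage (a joint): Vertical spring carriage with the V-block (its +y flank is called carriage_c0, its -y flank carriage_c1): how far it has sunk, m, 0 (up) to 0.010 (bottomed). The barrel's weight alone does not sink it; pressing with about 2 to 4 N starts it, then 1.5 N more for each mm (about 10 N at half travel). A barrel held tight in the gripper may bear on one flank only; one let go in the V and pressed on its top bears on both.
- long_barrel_center (a point): Centre of the long lens barrel: black cylinder with thin aluminium bands, 50 mm diameter, 120 mm long, about 0.3 kg (0.25 to 0.42), lying level along this point's x axis (it may be rolled about x). It starts on two dowels of a wooden cradle, its axis 47 mm above the table; the cradle is 44 mm wide, so fingers pass down beside it.
- long_barrel: The same long lens barrel; origin at its centre, x axis along it.
- short_barrel_center (a point): Centre of the short lens barrel, 50 mm diameter and only 60 mm long, lying on the other cradle. Not needed: leave it there.
- beaker: Glass beaker, 70 mm across, 90 mm high, origin under its centre. Leave it.
- jar: Amber glass jar, 60 mm across, 85 mm high, origin under its centre. Leave it.
- screwdriver: Screwdriver lying beyond the fixture, along its x axis. Leave it.
- dish: Low glass dish, 60 mm across, 14 mm high. Leave it.
- slide_box: Small wooden box, 70 x 50 x 30 mm. Leave it.
- spacer: Aluminium ring, 54 mm across, 12 mm high. Leave it.
Not all that is in view belongs to the job. Leave any green or red look-alike of the long_barrel alone.

How it is judged:
By the outcome, as a careful person would: the job done as asked, in the order asked, and still so for the second after the job is handed in, while the arm keeps its last pose, push and grip.
It also fails if it takes over 67 s, if anything falls off the work surface, if the arm or the gripper's body presses on something with over 40 N, if the wrist force passes 120 N, or if a joint passes its speed limit or range.

## Working session

There is one attempt and no reset: what is moved stays moved. The work goes in short steps, Python scripts to look and compute and a tool call to move; the robot and the scene stay as the last step left them, time stands still between calls to the robot, and variables do not carry over. Pictures are saved under pics/ and viewed, at most 10 in all, crops included, and the job is handed in when it is done.

Besides the shell and the picture viewer there is one more tool, called after ">>>" in YAML: its name, and indented under it one key for each argument. drive_tool: Moves the arm, as the interface text tells. Its arguments: {"type":"object","properties":{"series":{"type":"array"},"grip_force":{"type":"number"}},"required":["series"]}

```bash
ls; mkdir -p pics; python3 - <<'E'
from bench import telemetry,camera,get_calibration,r
import cv2,pprint
for n in("scene","top"):
    cv2.imwrite(f"pics/{n}0.png",camera(n)[:,:,::-1]); print(n,get_calibration(n))
print(get_calibration("wrist"))
pprint.pprint(telemetry.read_state()); print(r.tips_ahead)
E
```

```text
pics
scene {'fovy': 50.31204011692736, 'cx': 321.2028833093394, 'cy': 237.39014352816204, 'xyz': array([ 1.29893959, -0.23285809,  0.72487283]), 'rotation': array([0.33035352, 0.26579571, 0.56401124, 0.70859757])}
top {'fovy': 53.94301938754382, 'cx': 324.06178019358634, 'cy': 231.3087152919082, 'xyz': array([ 0.45839548, -0.04339689,  1.25516151]), 'rotation': array([ 0.00841775, -0.028489  , -0.70601691,  0.70757165])}
{'fovy': 65.70646984690485, 'cx': 319.71164455198556, 'cy': 242.40352116369564, 'xyz': array([ 0.22009169, -0.59046219,  0.38344782]), 'rotation': array([-0.11111044,  0.08795188, -0.61303828,  0.77724063])}
{'ee_pos': array([ 0.14534357, -0.60752696,  0.24381091]),
 'eef_rot': array([ 9.93112962e-01,  1.17158915e-01, -1.10631599e-04, -6.48189352e-04]),
 'ft_force': array([-0.6851716 ,  0.1860256 ,  0.02027645]),
 'grip_force': 0.0,
 'joint_positions': array([ 1.31337773,  0.33282626, -0.06471881,  1.46088172,  0.0216145 ,
        1.34989596, -0.08850202]),
 'joint_torque': array([ 5.94198245e-04, -6.24548078e+01,  2.44341017e-02, -3.90717065e+01,
       -6.12123334e-02,  3.65810876e-02,  1.01019762e-05]),
 'joint_vel': array([ 1.20965946e-03,  2.79418879e-04,  7.54957627e-04, -7.97613959e-04,
        3.63599254e-04,  6.06029521e-05, -5.70546278e-04]),
 'time': 0.1,
 'torque': array([ 0.01185151, -0.00033739,  0.0173082 ]),
 'width': 0.08692394403344918}
0.022
```

View pics/top0.png

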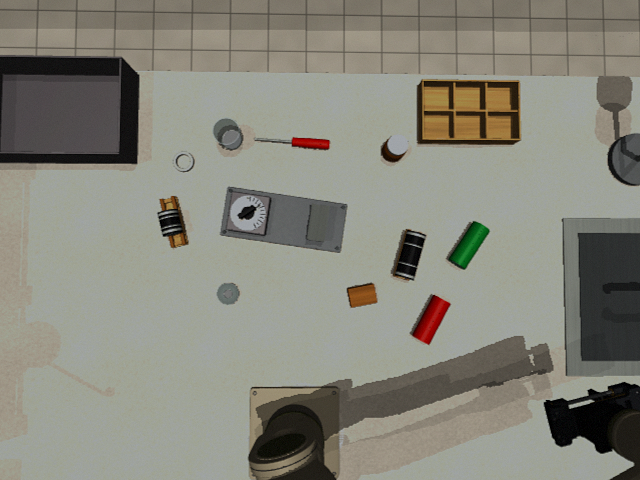

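View pics/scene0.png

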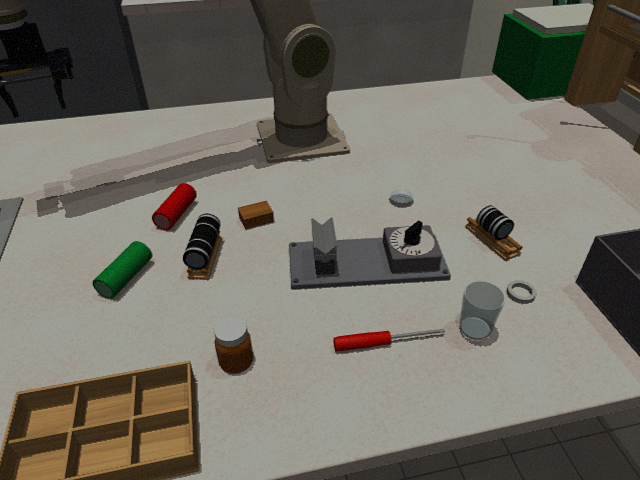

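The top view shows the counter at (248,213), the V-block at (323,223) and the black long barrel at (409,254). The short barrel is at (172,222), with the red (431,320) and green (468,245) look-alikes nearby. Only the one at (409,254) is black with aluminium bands and long, so it fits. I'll confirm it in an enlarged crop.

```bash
cat > h.py <<'E'
import numpy as np,cv2
from scipy.spatial.transform import Rotation as R
from bench import telemetry,camera,get_calibration,r
def ray(n,uv,cal=None):
    c=cal or get_calibration(n); f=240/np.tan(np.radians(c['fovy'])/2)
    a=(np.atleast_2d(uv)-[c['cx'],c['cy']])/f
    if n=='wrist':
        t=np.linalg.norm(a,axis=1,keepdims=True)+1e-12; d=np.c_[a/t*np.sin(t)*[1,-1],-np.cos(t)]
    else: d=np.c_[a*[1,-1],-np.ones(len(a))]
    return c['xyz'],R.from_quat(c['rotation']).apply(d)
def onz(n,uv,z,cal=None):
    o,d=ray(n,uv,cal); return o+d*((z-o[2])/d[:,2])[:,None]
def proj(n,P,cal=None):
    c=cal or get_calibration(n); f=240/np.tan(np.radians(c['fovy'])/2)
    q=R.from_quat(c['rotation']).inv().apply(np.atleast_2d(P)-c['xyz'])
    if n=='wrist':
        rr=np.hypot(q[:,0],q[:,1]); t=np.arctan2(rr,-q[:,2]); a=q[:,:2]/rr[:,None]*t[:,None]
    else: a=q[:,:2]/-q[:,2:]
    return a*[f,-f]+[c['cx'],c['cy']]
E
python3 - <<'E'
import cv2,numpy as np
from h import *
a=cv2.imread('pics/top0.png')
c=lambda x,y,w,h,s:cv2.resize(a[y:y+h,x:x+w],None,fx=s,fy=s,interpolation=cv2.INTER_CUBIC)
cv2.imwrite('pics/crop1.png',np.hstack([c(215,180,80,80,5),c(300,180,80,80,5)]) if 0 else np.vstack([np.hstack([c(220,183,60,60,6),c(380,225,60,60,6)]),c(220,180,144,48,5)]))
for n,uv,z in [('counter',(248,213),.055),('vee',(323,223),.09),('long',(409,254),.05)]: print(n,onz('top',uv,z))
E
```

```text
counter [[0.56720702 0.11611684 0.055     ]]
vee [[ 0.5399289  -0.07378567  0.09      ]]
long [[ 0.46374005 -0.29576272  0.05      ]]
```

View pics/crop1.png

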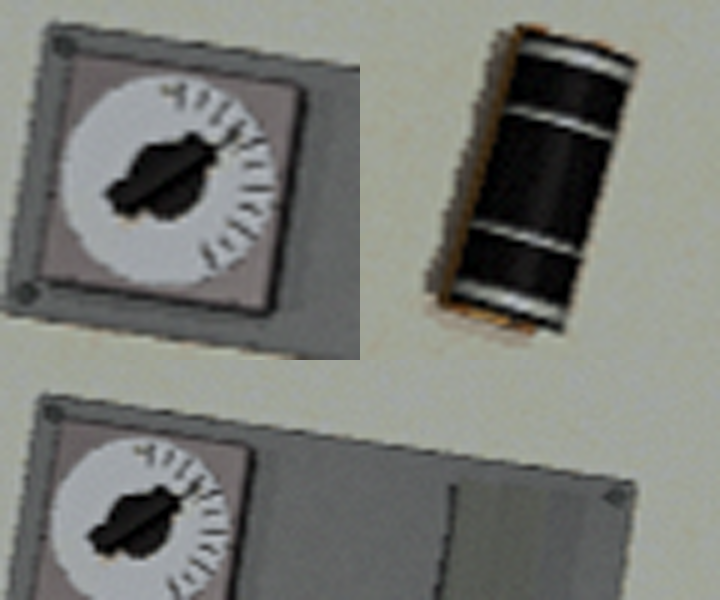

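Confirmed: the long barrel is the black one with four bands at (409,254). The white pointer tip lies upper right of the knob, near (259,206). Next I'll measure these from the top image.

```bash
cat >> h.py <<'E'
def yaw(q=None):
    q=telemetry.read_state()['eef_rot'] if q is None else q
    x=R.from_quat(q).as_matrix()[:,0]; return np.degrees(np.arctan2(x[1],x[0]))
def go(p,yw,tilt=0):
    "row (turn, shift) to bring the TCP to p, pointing down, tool x at heading yw deg"
    s=telemetry.read_state(); A=R.from_quat(s['eef_rot'])
    B=R.from_euler('z',yw,degrees=True)*R.from_euler('x',180,degrees=True)
    t=np.degrees((A.inv()*B).as_rotvec())/5; d=A.inv().apply(np.array(p)-s['ee_pos'])/.04
    print('row',np.round(t,2),np.round(d,3))
def blob(m,roi):
    x,y,w,h=roi; k=np.zeros_like(m); k[y:y+h,x:x+w]=m[y:y+h,x:x+w]
    n,l,s,_=cv2.connectedComponentsWithStats(k); i=1+s[1:,4].argmax()
    return max(cv2.findContours((l==i).astype('u1'),cv2.RETR_EXTERNAL,cv2.CHAIN_APPROX_NONE)[0],key=len)[:,0]
E
python3 - <<'E'
from h import *
a=cv2.imread('pics/top0.png'); hsv=cv2.cvtColor(a,cv2.COLOR_BGR2HSV); g=a.max(2)
def rect(P): 
    (c,(w,h),t)=cv2.minAreaRect((P[:,:2]*1000).astype('f4')); 
    return np.round(c,1),round(w,1),round(h,1),round(t,1)
dial=blob((g>165).astype('u1')*255,(225,190,45,46)); P=onz('top',dial,.055); print('dial',rect(cv2.convexHull(P[:,:2].astype('f4'))[:,0]))
w=blob((g<45).astype('u1')*255,(234,198,26,28)); print('wing',rect(onz('top',w,.09)))
# plate: dark grey region
pl=blob(((g<140)|(g>165)&(hsv[...,1]<0)).astype('u1')*255,(210,180,150,80)); print('plate',rect(onz('top',pl,.012)),cv2.boundingRect(pl))
b=blob((g<60).astype('u1')*255,(385,222,50,64))
m=np.zeros(g.shape,'u1'); m[225:285,385:432]=((hsv[...,1]<90)&((g<60)|(g>165)&0)) [225:285,385:432]*255
m=cv2.morphologyEx(m,cv2.MORPH_CLOSE,np.ones((5,5))); b=blob(m,(385,222,50,64)); print('barrel',rect(onz('top',b,.055)))
E
```

```text
dial (array([568.3, 118.4]), 83.1, 83.7, 50.7)
wing (array([565.3, 112.7]), 28.0, 45.2, 45.7)
plate (array([555. ,  28.4]), 322.7, 132.1, 81.7) (220, 186, 128, 67)
barrel (array([ 463.7, -294.1]), 55.0, 121.7, 74.0)
```

```bash
python3 - <<'E'
from h import *
go((.567,.116,.22),124)
E
```

```text
row [-1.000e-02 -1.000e-02 -2.211e+01] [ 14.461 -15.138   0.614]
```

>>> drive_tool:
  series: [0,0,-22.1,14.46,-15.14,0.6,1,0,0,-22.1,14.46,-15.14,0.6,1,0,0,-22.1,14.46,-15.14,0.6,1,0,0,-22.1,14.46,-15.14,0.6,1,0,0,-22.1,14.46,-15.14,0.6,1,0,0,-22.1,14.46,-15.14,0.6,1,0,0,-22.1,14.46,-15.14,0.6,1,0,0,-22.1,14.46,-15.14,0.6,1,0,0,-22.1,14.46,-15.14,0.6,1,0,0,-22.1,14.46,-15.14,0.6,1]

```text
time: 0.93
ee_pos: [0.3555, -0.2461, 0.2325]
eef_rot: [0.735, 0.678, -0.0, 0.0]
ft_force: [1.0, -0.2, 0.9]
width: 0.0871
grip_force: 0.0
```

```bash
python3 - <<'E'
from h import *
s=telemetry.read_state();print(s['time'],s['ee_pos'],yaw(),s['joint_positions'].round(2))
go((.567,.116,.22),124)
E
```

```text
0.9333 [ 0.35546613 -0.24605138  0.23246667] 85.41294663528818 [ 0.99 -0.07 -0.47  1.93 -0.03  1.27  0.46]
row [-0.    0.   -7.72] [9.445 4.548 0.306]
```

>>> drive_tool:
  series: [0,0,-7.7,9.45,4.55,0.3,1,0,0,-7.7,9.45,4.55,0.3,1,0,0,-7.7,9.45,4.55,0.3,1,0,0,-7.7,9.45,4.55,0.3,1,0,0,-7.7,9.45,4.55,0.3,1,0,0,-7.7,9.45,4.55,0.3,1,0,0,-7.7,9.45,4.55,0.3,1,0,0,-7.7,9.45,4.55,0.3,1,0,0,-7.7,9.45,4.55,0.3,1,0,0,-7.7,9.45,4.55,0.3,1]

```text
time: 1.77
ee_pos: [0.5681, 0.1118, 0.2202]
eef_rot: [0.473, 0.881, -0.0, -0.0]
ft_force: [0.2, -0.6, 0.2]
width: 0.0872
grip_force: 0.0
```

>>> drive_tool:
  series: [0,0,0,0,0,0,1,0,0,0,0,0,0,1,0,0,0,0,0,0,1]

```text
time: 2.02
ee_pos: [0.5671, 0.1101, 0.2201]
eef_rot: [0.473, 0.881, -0.0, -0.0]
ft_force: [-0.5, -0.4, 0.2]
width: 0.0866
grip_force: 0.0
```

```bash
python3 - <<'E'
from h import *
s=telemetry.read_state();print(s['time'],s['ee_pos'],yaw(),s['joint_positions'].round(2))
c=get_calibration('wrist');a=camera('wrist')[:,:,::-1];cv2.imwrite('pics/w1.png',a)
import pickle;pickle.dump(c,open('w1.pkl','wb'))
for n,p in [('grip',(.567,.117,.092)),('vee',(.541,-.061,.072))]: print(n,proj('wrist',p,c))
E
```

```text
2.0167 [0.56709781 0.11008593 0.22008725] 123.59368783541065 [ 0.4   0.35 -0.82  1.59  0.26  1.32  0.12]
grip [[325.65157981 232.53095586]]
vee [[199.84026747 362.08306483]]
```

View pics/w1.png

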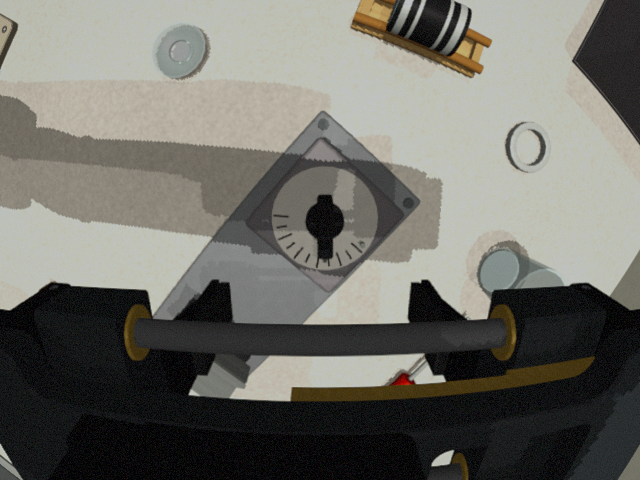

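The wrist view shows the knob at (325,222), with its wing nearly vertical in the image from (324,195) to (326,262). The pointer faces the gripper. Next I'll refine the measurement.

```bash
python3 - <<'E'
from h import *; import pickle
c=pickle.load(open('w1.pkl','rb')); a=cv2.imread('pics/w1.png'); g=a.max(2)
w=blob((g<45).astype('u1')*255,(290,180,70,90)); print(cv2.boundingRect(w))
P=onz('wrist',w,.09,c)[:,:2]; ctr=P.mean(0)
(q,(x,y),t)=cv2.minAreaRect((P*1000).astype('f4'));print('wing rect',q,x,y,t)
# dial edge: fit circle with centroid of the bright region filled
m=cv2.GaussianBlur(cv2.cvtColor(a,cv2.COLOR_BGR2GRAY),(3,3),0)
cir=cv2.HoughCircles(m,cv2.HOUGH_GRADIENT,1,200,param1=60,param2=15,minRadius=46,maxRadius=62); print(cir)
print('dial centre',onz('wrist',cir[0,0,:2],.055,c))
for uv in [(325,195),(325,262),(318,210),(332,240)]: print(uv,g[uv[1]-2:uv[1]+3,uv[0]-12:uv[0]+13:2].min(0))
ends=onz('wrist',[(324.5,196),(325,262)],.085,c);d=ends[1]-ends[0];print(ends,np.degrees(np.arctan2(d[1],d[0])))
go((.567,.117,.1),124)
E
```

```text
(306, 195, 38, 65)
wing rect (564.4585571289062, 119.22409057617188) 27.595460891723633 49.42585372924805 33.09627914428711
[[[325.5 217.5  51.5]
  [410.5  11.5  59.2]]]
dial centre [[0.56542477 0.11997146 0.055     ]]
(325, 195) [105 108  58   7  17  13   0  12   4  26 121 139 141]
(325, 262) [142 130  44 133 136  79  58  91  80 140 142 142 136]
(318, 210) [107  27   4  11   7   0  12   0  10  13   7   8  14]
(332, 240) [  0  10  10   7   6   3  38 116 140 140 137 139 140]
[[0.55167182 0.1384976  0.085     ]
 [0.58094991 0.09546147 0.085     ]] -55.77199691444579
row [-0.01  0.01 -0.1 ] [0.168 0.108 3.01 ]
```

>>> drive_tool:
  series: [0,0,-0.1,0.19,0.1,0,1,0,0,-0.1,0.19,0.1,1,0.3,0,0,-0.1,0.19,0.1,2,0,0,0,-0.1,0.19,0.1,2.8,0,0,0,-0.1,0.19,0.1,3.1,0,0,0,-0.1,0.19,0.1,3.25,0,0,0,-0.1,0.19,0.1,3.25,0,0,0,-0.1,0.19,0.1,3.25,0]
  grip_force: 12

```text
time: 2.73
ee_pos: [0.5675, 0.1191, 0.0926]
eef_rot: [0.469, 0.883, 0.001, 0.001]
ft_force: [-0.1, -0.4, 0.5]
width: 0.0494
grip_force: 0.0
```

>>> drive_tool:
  series: [0,0,0,0,0,0,-0.5,0,0,0,0,0,0,-0.7,0,0,0,0,0,0,-1,0,0,0,0,0,0,-1,0,0,0,0,0,0,-1,0,0,0,0,0,0,-1,0,0,0,0,0,0,-1]

```text
time: 3.32
ee_pos: [0.5662, 0.1186, 0.0908]
eef_rot: [0.469, 0.883, -0.0, -0.0]
ft_force: [-3.7, -1.9, 5.1]
width: 0.012
grip_force: 12.0
```

```bash
python3 - <<'E'
from h import *
s=telemetry.read_state();print({k:np.round(v,3) for k,v in s.items()},yaw())
E
```

```text
{'time': np.float64(3.317), 'joint_positions': array([ 0.337,  0.483, -0.773,  1.724,  0.375,  1.09 ,  0.038]), 'joint_vel': array([-0.001,  0.001,  0.003,  0.001,  0.   , -0.001, -0.001]), 'joint_torque': array([-6.8500e-01, -5.5000e+01, -1.1988e+01, -3.3018e+01,  3.8000e-02,
       -1.1840e+00,  3.7000e-02]), 'ee_pos': array([0.566, 0.119, 0.091]), 'eef_rot': array([ 0.469,  0.883, -0.   , -0.   ]), 'ft_force': array([-3.651, -1.855,  5.08 ]), 'torque': array([-0.366,  0.595, -0.047]), 'grip_force': np.float64(12.0), 'width': np.float64(0.012)} 124.06417720217013
```

>>> drive_tool:
  series: [0,0,-0.8,0,0,0,-1,0,0,-1.6,0,0,0,-1,0,0,-2.4,0,0,0,-1,0,0,-3.2,0,0,0,-1,0,0,-4,0,0,0,-1,0,0,-4.8,0,0,0,-1,0,0,-5.6,0,0,0,-1,0,0,-6.4,0,0,0,-1,0,0,-7.2,0,0,0,-1,0,0,-8,0,0,0,-1]

```text
time: 4.15
ee_pos: [0.5665, 0.119, 0.0909]
eef_rot: [0.137, 0.991, 0.0, -0.0]
ft_force: [-1.2, 0.1, 3.3]
width: 0.0118
grip_force: 12.0
```

```bash
python3 - <<'E'
from h import *
s=telemetry.read_state();print({k:np.round(s[k],3) for k in('ee_pos','ft_force','torque','width','joint_positions')},yaw())
E
```

```text
{'ee_pos': array([0.566, 0.119, 0.091]), 'ft_force': array([-1.168,  0.073,  3.306]), 'torque': array([ 0.089,  0.222, -0.031]), 'width': np.float64(0.012), 'joint_positions': array([ 0.432,  0.533, -0.907,  1.719,  0.461,  1.118,  0.681])} 164.26693782141177
```

>>> drive_tool:
  series: [0,0,-0.4,0,0,0,-1,0,0,-0.7,0,0,0,-1,0,0,-1,0,0,0,-1,0,0,-1.2,0,0,0,-1,0,0,-1.4,0,0,0,-1,0,0,-1.6,0,0,0,-1]

```text
time: 4.65
ee_pos: [0.5665, 0.1191, 0.0908]
eef_rot: [0.068, 0.998, 0.0, 0.0]
ft_force: [-2.6, 0.5, 4.3]
width: 0.0118
grip_force: 12.0
```

```bash
python3 - <<'E'
from h import *
s=telemetry.read_state();print({k:np.round(s[k],3) for k in('ee_pos','ft_force','torque','width','joint_positions')},yaw())
E
```

```text
{'ee_pos': array([0.566, 0.119, 0.091]), 'ft_force': array([-2.581,  0.508,  4.31 ]), 'torque': array([ 0.19 ,  0.439, -0.183]), 'width': np.float64(0.012), 'joint_positions': array([ 0.45 ,  0.545, -0.933,  1.719,  0.48 ,  1.125,  0.806])} 172.15008383940605
```

>>> drive_tool:
  series: [0,0,-0.3,0,0,0,-1,0,0,-0.5,0,0,0,-1,0,0,-0.5,0,0,0,-1,0,0,-0.5,0,0,0,-1]

```text
time: 4.98
ee_pos: [0.5667, 0.1191, 0.0908]
eef_rot: [0.047, 0.999, 0.0, 0.0]
ft_force: [-2.9, 0.7, 5.1]
width: 0.0122
grip_force: 12.0
```

```bash
python3 - <<'E'
from h import *
s=telemetry.read_state();print({k:np.round(s[k],3) for k in('ee_pos','ft_force','torque','width','joint_positions')},yaw())
E
```

```text
{'ee_pos': array([0.567, 0.119, 0.091]), 'ft_force': array([-2.894,  0.674,  5.149]), 'torque': array([ 0.327,  0.279, -0.216]), 'width': np.float64(0.012), 'joint_positions': array([ 0.455,  0.549, -0.941,  1.718,  0.486,  1.127,  0.845])} 174.5864030481403
```

>>> drive_tool:
  series: [0,0,0,0,0,0,-0.4,0,0,0,0,0,0,0,0,0,0,0,0,0,0,0,0,0,0,0,0,0,0,0,0,0,0,-0.5,0,0,0,0,0,0,-1.3,0,0,0,0,0,0,-2.3,0,0,0,0,0,0,-3.3,0.5,0,0,0,0,0,-3.3,1,0,0,0,0,0,-3.3,1]

```text
time: 5.82
ee_pos: [0.5675, 0.1192, 0.2249]
eef_rot: [0.047, 0.999, 0.0, 0.002]
ft_force: [-0.2, -0.9, -0.9]
width: 0.0562
grip_force: 0.0
```

```bash
python3 - <<'E'
from h import *
import pickle
c=get_calibration('wrist');a=camera('wrist')[:,:,::-1];cv2.imwrite('pics/w2.png',a);pickle.dump(c,open('w2.pkl','wb'))
print(yaw(),telemetry.read_state()['ee_pos'])
g=a.max(2)
u=proj('wrist',(.566,.1185,.09),c)[0].astype(int);print(u)
w=blob((g<45).astype('u1')*255,(u[0]-45,u[1]-45,90,90));P=onz('wrist',w,.09,c)[:,:2]
print(cv2.boundingRect(w),cv2.minAreaRect((P*1000).astype('f4')))
E
```

```text
174.55550988603406 [0.56674316 0.11868199 0.22296976]
[319 235]
(302, 201, 36, 63) ((563.4326782226562, 118.65986633300781), (26.663326263427734, 49.06306457519531), 84.59308624267578)
```

View pics/w2.png

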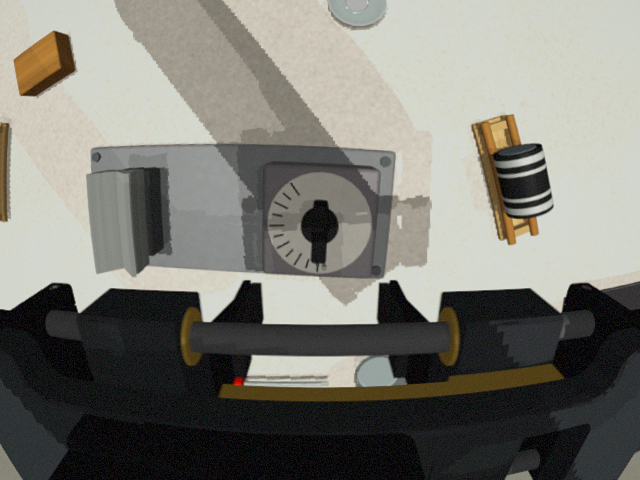

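The pointer now sits at the low end of the scale, near (320,265). Torque rose to about 0.2 N m against 0.03 N m while turning, so the knob is against its stop. I'll go over the V next.

```bash
python3 - <<'E'
from h import *; import pickle
c=pickle.load(open('w2.pkl','rb'))
S=onz('wrist',[(97,157),(385,161),(376,270)],.012,c);print(S)
for i,j in((0,1),(1,2)):
    d=S[j]-S[i];print(np.degrees(np.arctan2(d[1],d[0])),np.linalg.norm(d))
go((.541,-.061,.25),172)
E
```

```text
[[ 0.4770333  -0.11165739  0.012     ]
 [ 0.51946517  0.18535735  0.012     ]
 [ 0.62858279  0.1702468   0.012     ]]
81.8696726088042 0.30003036915270087
-7.88414706525548 0.11015890038977857
row [-0.    0.01  0.51] [ 0.214 -4.533 -0.674]
```

>>> drive_tool:
  series: [0,0,0.5,0.21,-4.53,-0.67,1,0,0,0.5,0.21,-4.53,-0.67,1,0,0,0.5,0.21,-4.53,-0.67,1,0,0,0.5,0.21,-4.53,-0.67,1,0,0,0.5,0.21,-4.53,-0.67,1,0,0,0.5,0.21,-4.53,-0.67,1,0,0,0.5,0.21,-4.53,-0.67,1,0,0,0.5,0.21,-4.53,-0.67,1]

```text
time: 6.53
ee_pos: [0.5406, -0.0597, 0.2485]
eef_rot: [0.069, 0.998, 0.0, -0.001]
ft_force: [-0.6, 1.6, 0.6]
width: 0.0866
grip_force: 0.0
```

```bash
python3 - <<'E'
from h import *
import pickle
c=get_calibration('wrist');a=camera('wrist')[:,:,::-1];cv2.imwrite('pics/w3.png',a);pickle.dump(c,open('w3.pkl','wb'))
print(yaw(),telemetry.read_state()['ee_pos'])
u=proj('wrist',(.541,-.061,.08),c)[0].astype(int);print(u)
x0,y0=u[0]-66,u[1]-75; print(x0,y0)
im=cv2.resize(a[y0:y0+120,x0:x0+133],None,fx=5,fy=5,interpolation=cv2.INTER_CUBIC);cv2.imwrite('pics/w3c.png',im)
E
```

```text
172.19679061949284 [ 0.54070799 -0.05920045  0.2486733 ]
[319 228]
253 153
```

View pics/w3c.png

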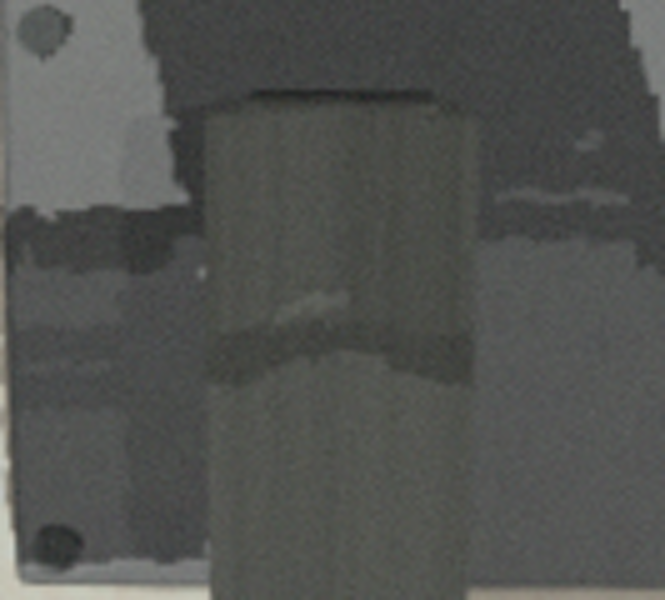

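```bash
python3 - <<'E'
from h import *; import pickle
c=pickle.load(open('w3.pkl','rb'));a=cv2.imread('pics/w3.png')
px=lambda x,y:(253+x/5-.4,153+y/5-.4)
L=onz('wrist',[px(208,108),px(211,598)],.091,c);Rr=onz('wrist',[px(475,115),px(468,598)],.091,c)
print(L,Rr)
for A in(L,Rr): d=A[1]-A[0];print(np.degrees(np.arctan2(d[1],d[0])))
ax=np.array([np.cos(np.radians(-8)),np.sin(np.radians(-8)),0]);ay=np.array([-ax[1],ax[0],0])
for n,P in(('L',L),('R',Rr)): print(n,P@ax,P@ay)
g=onz('wrist',[(309,0),(310,0)],.09,c)
print(a[268:300,300].max(1),a[268:300,340].max(1))
k=np.array([.566,.1185,0]);print('counter in fixture',k@ax,k@ay, 'apex',onz('wrist',[px(342,345)],.072,c)@ay)
S=onz('wrist',[px(45,30),px(58,545)],.012,c);print('screws',S@ax,S@ay)
S2=np.array([[.4770,-.1117,0],[.5195,.1854,0],[.6286,.1702,0]]);print(S2@ax,S2@ay)
E
```

```text
[[ 0.49080859 -0.0742739   0.091     ]
 [ 0.57321189 -0.08653584  0.091     ]] [[ 0.49775237 -0.03207961  0.091     ]
 [ 0.57921283 -0.04299509  0.091     ]]
-8.463731705898962
-7.632011829706342
L [0.496369  0.5796769] [-0.00524372 -0.005918  ]
R [0.4973729  0.57955973] [0.03750632 0.03803418]
[ 78  83  81  82  79  81  78  83  87  79  78  94 160 193 198 199 197 198
 200 201 198 199 198 199 197 200 197 198 197 198 198 198] [ 88  83  81  85  85  86  80  84  82  82  85  90 126 147 150 150 150 145
 149 148 147 146 151 160 192 198 199 199 197 198 198 199]
counter in fixture 0.543999714443961 0.19611874128927312 apex [0.01639277]
screws [0.4876545 0.5975651] [-0.04378157 -0.04449006]
[0.4879035  0.48864157 0.59879525] [-0.04422737  0.25589613  0.25602784]
```

```bash
python3 - <<'E'
from h import *
go((.464,-.294,.22),164)
E
```

```text
row [ 0.01 -0.01  1.64] [ 1.102 -6.076  0.715]
```

>>> drive_tool:
  series: [0,0,1.6,1.1,-6.08,0.7,1,0,0,1.6,1.1,-6.08,0.7,1,0,0,1.6,1.1,-6.08,0.7,1,0,0,1.6,1.1,-6.08,0.7,1,0,0,1.6,1.1,-6.08,0.7,1,0,0,1.6,1.1,-6.08,0.7,1,0,0,1.6,1.1,-6.08,0.7,1,0,0,1.6,1.1,-6.08,0.7,1,0,0,1.6,1.1,-6.08,0.7,1]

```text
time: 7.33
ee_pos: [0.4647, -0.2937, 0.2212]
eef_rot: [0.137, 0.991, 0.001, -0.0]
ft_force: [0.2, -0.0, 0.2]
width: 0.087
grip_force: 0.0
```

```bash
python3 - <<'E'
from h import *
import pickle
c=get_calibration('wrist');a=camera('wrist')[:,:,::-1];cv2.imwrite('pics/w4.png',a);pickle.dump(c,open('w4.pkl','wb'))
s=telemetry.read_state();print(yaw(),s['ee_pos'],s['joint_positions'].round(2))
print(proj('wrist',(.464,-.294,.05),c))
E
```

```text
164.26305496928876 [ 0.46497084 -0.29328162  0.22143337] [ 1.22  0.29 -0.86  1.66  0.23  1.3   1.61]
[[320.0140626  226.37990645]]
```

View pics/w4.png

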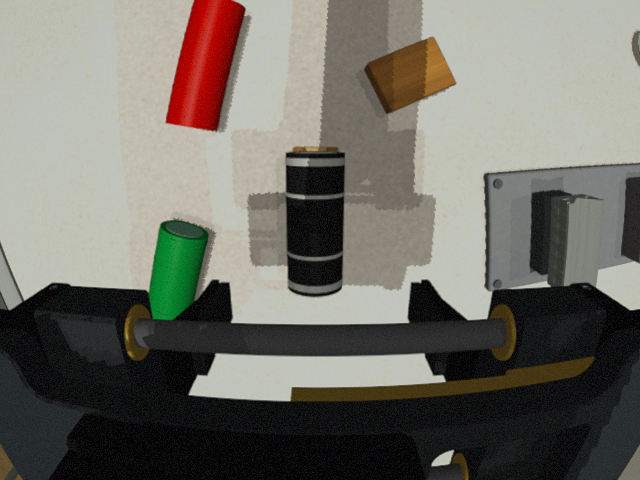

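The black barrel is centred near (315,224), with its sides at columns 286–344 and its ends at rows 152 and 296. It lies nearly parallel to the tool x axis.

```bash
python3 - <<'E'
from h import *; import pickle
c=pickle.load(open('w4.pkl','rb'));a=cv2.imread('pics/w4.png');hsv=cv2.cvtColor(a,cv2.COLOR_BGR2HSV);g=a.max(2)
m=((g<60)).astype('u1')*255; m=cv2.morphologyEx(m,cv2.MORPH_CLOSE,np.ones((15,3)));b=blob(m,(270,140,90,160));print(cv2.boundingRect(b))
L=np.array([[b[b[:,1]==y][:,0].min(),b[b[:,1]==y][:,0].max()+1,y] for y in range(170,280,5)])
for k in(0,1):
    P=onz('wrist',np.c_[L[:,k]-.5,L[:,2]],.05,c); d=P[-1]-P[0]; v=cv2.fitLine(P[:,:2].astype('f4'),cv2.DIST_HUBER,0,1e-4,1e-4).ravel();print(np.degrees(np.arctan2(v[1],v[0])),v[2:])
print(np.median(L,0), a[143:156,315].max(1),a[286:302,315].max(1))
# ends: camera position
print(c['xyz'])
E
```

```text
(286, 151, 59, 145)
-16.327747 [ 0.45213446 -0.32057637]
-16.200235 [ 0.45372707 -0.27064598]
[287.  343.  222.5] [185 187 186 167 159 174 185 175 110  93  65  29  19] [ 77 120 120 117 122 120 110  70  21  26  77 162 196 195 195 196]
[ 0.39116073 -0.27361303  0.36079776]
```

```bash
python3 - <<'E'
from h import *; import pickle
c=pickle.load(open('w4.pkl','rb'))
t=np.radians(-16.27);ax=np.array([np.cos(t),np.sin(t),0]);ay=np.array([-ax[1],ax[0],0])
E=onz('wrist',[(315,153),(315,296)],.072,c)@ax;print(E,E[1]-E[0])
ctr=ax*E.mean()+ay*-.15686;print(ctr)
T=np.array([.4637,-.2941,0]);print('top est',T@ax,T@ay,E.mean())
for w in((ctr[0],ctr[1],.05),(.5398,-.0595,.15)):print(w)
go((ctr[0],ctr[1],.046),163.7)
E
```

```text
[0.46410819 0.58325701] 0.11914881943817657
[ 0.45876368 -0.29729516  0.        ]
top est 0.5275260637050591 -0.15240981632377226 0.5236826034587787
(np.float64(0.4587636804166329), np.float64(-0.2972951635932714), 0.05)
(0.5398, -0.0595, 0.15)
row [0.01 0.   0.11] [ 0.122 -0.142  4.386]
```

>>> drive_tool:
  series: [0,0,0.1,0.09,-0.14,0.8,1,0,0,0.1,0.09,-0.14,1.7,1,0,0,0.1,0.09,-0.14,2.5,1,0,0,0.1,0.09,-0.14,3.2,1,0,0,0.1,0.09,-0.14,3.8,1,0,0,0.1,0.09,-0.14,4.1,1,0,0,0.1,0.09,-0.14,4.28,1,0,0,0.1,0.09,-0.14,4.28,0.7,0,0,0.1,0.09,-0.14,4.28,0.5,0,0,0.1,0.09,-0.14,4.28,0.3]
  grip_force: 15

```text
time: 8.22
ee_pos: [0.4599, -0.3001, 0.0518]
eef_rot: [0.143, 0.99, -0.001, 0.001]
ft_force: [-0.5, -1.0, -0.1]
width: 0.0742
grip_force: 0.0
```

>>> drive_tool:
  series: [0,0,0,0,0,0,0.2,0,0,0,0,0,0,0,0,0,0,0,0,0,-0.5,0,0,0,0,0,0,-1,0,0,0,0,0,0,-1,0,0,0,0,0,0,-1,0,0,0,0,0,0,-1,0,0,0,0,0,0,-1]

```text
time: 8.88
ee_pos: [0.4602, -0.2973, 0.051]
eef_rot: [0.142, 0.99, 0.001, 0.0]
ft_force: [0.4, 9.5, 7.5]
width: 0.0496
grip_force: 15.0
```

```bash
python3 - <<'E'
from h import *
s=telemetry.read_state();print({k:np.round(s[k],3) for k in('ee_pos','ft_force','torque','width','joint_positions')},yaw())
E
```

```text
{'ee_pos': array([ 0.46 , -0.297,  0.051]), 'ft_force': array([0.43 , 9.526, 7.466]), 'torque': array([ 2.215, -0.26 ,  0.035]), 'width': np.float64(0.05), 'joint_positions': array([ 1.142,  0.48 , -0.779,  1.832,  0.394,  0.992,  1.485])} 163.6988902884025
```

>>> drive_tool:
  series: [0,0,0,0,0,0,-1,0,0,0,0,0,-0.2,-1,0,0,0,0,0,-0.5,-1,0,0,0,0,0,-1,-1,0,0,0,0,0,-1.7,-1,0,0,0,0,0,-2.5,-1,0,0,0,0,0,-3.2,-1,0,0,0,0,0,-3.7,-1,0,0,0,0,0,-3.7,-1,0,0,0,0,0,-3.7,-1]
  grip_force: 20

```text
time: 9.72
ee_pos: [0.459, -0.3006, 0.1996]
eef_rot: [0.143, 0.99, -0.001, 0.001]
ft_force: [0.5, -0.1, -4.1]
width: 0.0493
grip_force: 20.0
```

```bash
python3 - <<'E'
from h import *
s=telemetry.read_state();print({k:np.round(s[k],3) for k in('time','ee_pos','ft_force','torque','width','joint_positions')},yaw())
go((.5398,-.0595,.2),172)
c=get_calibration('wrist');a=camera('wrist')[:,:,::-1];cv2.imwrite('pics/w5.png',a)
import pickle;pickle.dump(c,open('w5.pkl','wb'))
print(a[60:330,318].max(1).tolist())
M=R.from_quat(s['eef_rot']); 
for x in(-.06,0,.06): print(x,proj('wrist',s['ee_pos']+M.apply([x,0,.003-.025]),c))
E
```

```text
{'time': np.float64(9.717), 'ee_pos': array([ 0.459, -0.301,  0.2  ]), 'ft_force': array([ 0.501, -0.071, -4.09 ]), 'torque': array([ 0.041, -0.147,  0.034]), 'width': np.float64(0.049), 'joint_positions': array([ 1.226,  0.302, -0.857,  1.693,  0.241,  1.254,  1.6  ])} 163.53025019840047
row [-0.02  0.02 -1.69] [-0.229  6.352 -0.022]
[210, 211, 211, 212, 211, 211, 211, 211, 209, 210, 211, 211, 208, 206, 206, 206, 208, 206, 205, 207, 208, 209, 210, 208, 207, 202, 201, 201, 203, 206, 207, 211, 211, 213, 208, 208, 208, 209, 208, 206, 202, 204, 207, 207, 209, 209, 206, 204, 205, 205, 211, 212, 212, 213, 209, 212, 212, 215, 214, 213, 209, 207, 207, 208, 210, 210, 209, 208, 208, 209, 209, 210, 208, 207, 205, 201, 199, 201, 206, 204, 207, 208, 207, 208, 208, 208, 188, 183, 175, 198, 161, 176, 166, 143, 121, 113, 116, 123, 117, 119, 121, 122, 118, 118, 117, 116, 119, 127, 131, 128, 137, 134, 82, 68, 63, 64, 61, 60, 65, 60, 58, 74, 108, 143, 68, 25, 10, 19, 28, 23, 27, 11, 16, 19, 19, 34, 24, 22, 59, 119, 124, 122, 122, 122, 124, 124, 124, 122, 124, 121, 126, 126, 124, 122, 127, 124, 105, 62, 18, 21, 30, 27, 23, 27, 19, 25, 22, 11, 22, 25, 27, 26, 16, 19, 15, 19, 7, 24, 27, 12, 19, 14, 12, 11, 18, 26, 21, 20, 24, 25, 17, 31, 21, 14, 27, 24, 25, 20, 22, 9, 33, 29, 13, 19, 26, 14, 14, 3, 29, 23, 11, 12, 21, 17, 21, 35, 26, 15, 23, 9, 27, 65, 107, 122, 118, 105, 105, 107, 105, 109, 50, 24, 22, 12, 21, 14, 21, 30, 15, 26, 16, 23, 16, 22, 26, 27, 22, 21, 18, 24, 19, 18, 16, 22, 24, 26, 23, 19, 20, 8, 30, 19, 17, 26, 39, 42, 45, 51, 51, 52]
-0.06 [[321.00248216 456.61138302]]
0 [[321.34241   351.2327007]]
0.06 [[321.66368832 188.47555974]]
```

>>> drive_tool:
  series: [0,0,-1.7,-0.23,6.35,0,-1,0,0,-1.7,-0.23,6.35,0,-1,0,0,-1.7,-0.23,6.35,0,-1,0,0,-1.7,-0.23,6.35,0,-1,0,0,-1.7,-0.23,6.35,0,-1,0,0,-1.7,-0.23,6.35,0,-1,0,0,-1.7,-0.23,6.35,0,-1,0,0,-1.7,-0.23,6.35,0,-1,0,0,-1.7,-0.23,6.35,0,-1,0,0,-1.7,-0.23,6.35,0,-1]

```text
time: 10.6
ee_pos: [0.5388, -0.0603, 0.1973]
eef_rot: [0.07, 0.998, -0.0, -0.001]
ft_force: [-0.2, -1.1, -3.1]
width: 0.0491
grip_force: 20.0
```

```bash
python3 - <<'E'
from h import *
import pickle
c=get_calibration('wrist');a=camera('wrist')[:,:,::-1];cv2.imwrite('pics/w6.png',a);pickle.dump(c,open('w6.pkl','wb'))
s=telemetry.read_state();print({k:np.round(s[k],4) for k in('time','ee_pos','ft_force','width')},yaw())
E
```

```text
{'time': np.float64(10.65), 'ee_pos': array([ 0.5389, -0.0606,  0.1975]), 'ft_force': array([ 0.3196, -1.1843, -3.0241]), 'width': np.float64(0.0495)} 171.9403283337813
```

View pics/w6.png

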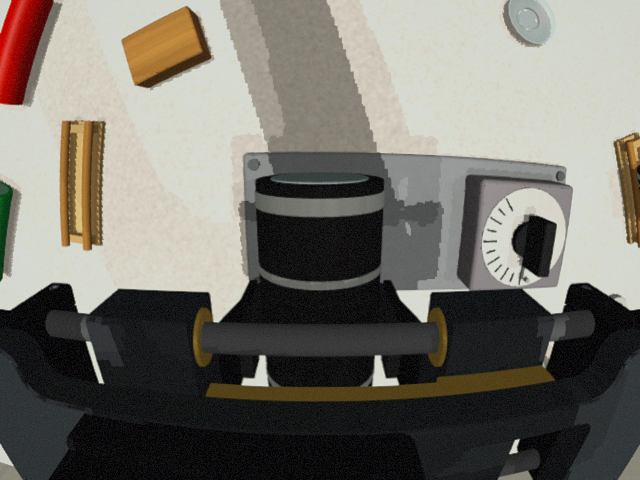

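The barrel is held level and straight, its rim near row 184, centred over the V at column 320. The dial pointer at (521,280) is still at the zero tick. I'll lower it.

>>> drive_tool:
  series: [0,0,0,-0.06,0.03,0.5,-1,0,0,0,-0.06,0.03,1,-1,0,0,0,-0.06,0.03,1.4,-1,0,0,0,-0.06,0.03,1.7,-1,0,0,0,-0.06,0.03,1.9,-1,0,0,0,-0.06,0.03,2,-1,0,0,0,-0.06,0.03,2.05,-1,0,0,0,-0.06,0.03,2.05,-1,0,0,0,-0.06,0.03,2.05,-1]

```text
time: 11.4
ee_pos: [0.5425, -0.0581, 0.117]
eef_rot: [0.069, 0.998, -0.0, 0.001]
ft_force: [-0.1, 0.4, -3.4]
width: 0.0496
grip_force: 20.0
```

>>> drive_tool:
  series: [0,0,0,0,0,0.02,-1,0,0,0,0,0,0.04,-1,0,0,0,0,0,0.05,-1,0,0,0,0,0,0.05,-1]

```text
time: 11.73
ee_pos: [0.5421, -0.058, 0.1144]
eef_rot: [0.069, 0.998, -0.0, 0.0]
ft_force: [-0.5, -0.6, -3.1]
width: 0.0496
grip_force: 20.0
```

>>> drive_tool:
  series: [0,0,0,0,-0.03,0.01,-1,0,0,0,0,-0.03,0.025,-1,0,0,0,0,-0.03,0.04,-1,0,0,0,0,-0.03,0.05,-1,0,0,0,0,-0.03,0.05,-1]

```text
time: 12.15
ee_pos: [0.5418, -0.0592, 0.1122]
eef_rot: [0.069, 0.998, -0.0, -0.0]
ft_force: [0.2, 0.7, -2.8]
width: 0.0497
grip_force: 20.0
```

>>> drive_tool:
  series: [0,0,0,0,0,0.01,-1,0,0,0,0,0,0.02,-1,0,0,0,0,0,0.03,-1,0,0,0,0,0,0.03,-1]

```text
time: 12.48
ee_pos: [0.542, -0.0592, 0.1114]
eef_rot: [0.069, 0.998, -0.0, 0.0]
ft_force: [-2.6, 0.6, 3.3]
width: 0.0491
grip_force: 20.0
```

>>> drive_tool:
  series: [0,0,0,0,0,0,0.2,0,0,0,0,0,0,0.3,0,0,0,0,0,0,0.5,0,0,0,0,0,0,0.7,0,0,0,0,0,0,0.8,0,0,0,0,0,-0.2,0.8,0,0,0,0,0,-0.8,0.8,0,0,0,0,0,-1.6,0.8,0,0,0,0,0,-2.4,0.8,0,0,0,0,0,-3,0.8]

```text
time: 13.32
ee_pos: [0.5424, -0.0587, 0.2343]
eef_rot: [0.069, 0.998, -0.0, 0.001]
ft_force: [-0.3, -0.0, -0.2]
width: 0.0783
grip_force: 0.0
```

>>> drive_tool:
  series: [0,0,0,0,0,0,-0.5,0,0,0,0,0,0,-1,0,0,0,0,0,0,-1,0,0,0,0,0,0,-1,0,0,0,0,0,0,-1,0,0,0,0,0,0,-1]
  grip_force: 5

```text
time: 13.82
ee_pos: [0.5416, -0.0591, 0.2304]
eef_rot: [0.069, 0.998, 0.0, -0.001]
ft_force: [-0.8, 0.5, -0.2]
width: 0.0464
grip_force: 0.0
```

```bash
python3 - <<'E'
from h import *
import pickle
c=get_calibration('wrist');a=camera('wrist')[:,:,::-1];cv2.imwrite('pics/w7.png',a);pickle.dump(c,open('w7.pkl','wb'))
s=telemetry.read_state();print({k:np.round(s[k],4) for k in('time','ee_pos','ft_force','torque','width')},yaw())
P=lambda x,y,z:np.array([.5398,-.0595,z])+R.from_euler('z',-8,degrees=True).apply([x,y,0])
print(proj('wrist',[P(-.06,0,.132),P(.06,0,.132),P(0,.025,.107),P(0,-.025,.107)],c))
go((.5398,-.0595,.16),172)
E
```

```text
{'time': np.float64(13.8667), 'ee_pos': array([ 0.5416, -0.0592,  0.2305]), 'ft_force': array([0.0287, 0.5969, 0.4348]), 'torque': array([ 0.0461, -0.152 ,  0.0065]), 'width': np.float64(0.0421)} 172.07874016364264
[[320.20646761 160.59970341]
 [319.86965334 329.14000587]
 [353.92771267 240.63988807]
 [286.14596344 240.51266103]]
row [ 0.   -0.01  0.02] [ 0.043 -0.015  1.762]
```

View pics/w7.png

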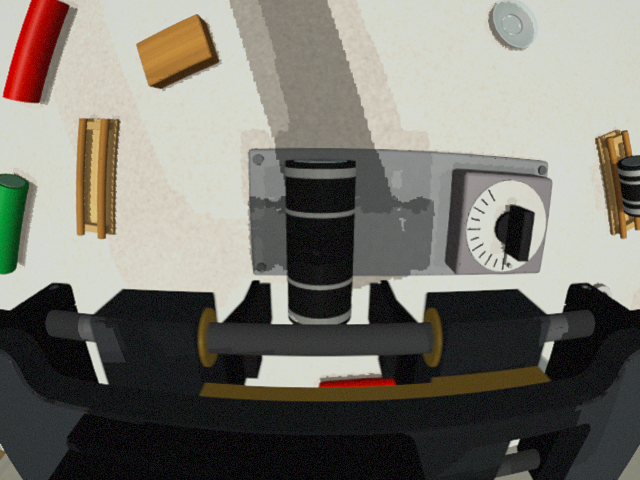

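The barrel lies in the V, with ends at rows 162 and 326 and sides at columns 286 and 355. That matches a centred seating to about 1 mm. I'll press next.

>>> drive_tool:
  series: [0,0,0,0.04,0,0,-1,0,0,0,0.04,0,0,-1,0,0,0,0.04,0,0.6,-1,0,0,0,0.04,0,1.1,-1,0,0,0,0.04,0,1.5,-1,0,0,0,0.04,0,1.7,-1,0,0,0,0.04,0,1.75,-1,0,0,0,0.04,0,1.75,-1,0,0,0,0.04,0,1.75,-1,0,0,0,0.04,0,1.75,-1]

```text
time: 14.7
ee_pos: [0.5409, -0.059, 0.1621]
eef_rot: [0.069, 0.998, -0.0, 0.001]
ft_force: [0.0, -0.4, 0.7]
width: 0.0003
grip_force: 0.0
```

>>> drive_tool:
  series: [0,0,0,0,0,0.03,-1,0,0,0,0,0,0.06,-1,0,0,0,0,0,0.08,-1,0,0,0,0,0,0.09,-1,0,0,0,0,0,0.09,-1]

```text
time: 15.12
ee_pos: [0.5403, -0.059, 0.1574]
eef_rot: [0.069, 0.998, -0.0, -0.0]
ft_force: [-0.1, 0.4, 0.2]
width: 0.0007
grip_force: 0.0
```

Shut, no contact yet. I'll go down in small steps.

>>> drive_tool:
  series: [0,0,0,0,0,0.02,-1,0,0,0,0,0,0.04,-1,0,0,0,0,0,0.06,-1,0,0,0,0,0,0.07,-1,0,0,0,0,0,0.07,-1,0,0,0,0,0,0.07,-1]

```text
time: 15.62
ee_pos: [0.5403, -0.059, 0.1548]
eef_rot: [0.069, 0.998, -0.0, 0.0]
ft_force: [-0.9, -0.1, 2.7]
width: 0.0004
grip_force: 1.2
```

>>> drive_tool:
  series: [0,0,0,0,0,0.01,-1,0,0,0,0,0,0.02,-1,0,0,0,0,0,0.025,-1,0,0,0,0,0,0.025,-1]

```text
time: 15.95
ee_pos: [0.5404, -0.059, 0.1538]
eef_rot: [0.069, 0.998, -0.0, 0.0]
ft_force: [-2.3, 0.4, 4.4]
width: 0.0006
grip_force: 2.2
```

>>> drive_tool:
  series: [0,0,0,0,0,0.02,-1,0,0,0,0,0,0.04,-1,0,0,0,0,0,0.05,-1,0,0,0,0,0,0.05,-1]

```text
time: 16.28
ee_pos: [0.5404, -0.059, 0.1519]
eef_rot: [0.069, 0.998, -0.0, 0.0]
ft_force: [-2.5, 0.4, 7.1]
width: 0.0004
grip_force: 3.6
```

>>> drive_tool:
  series: [0,0,0,0,0,0.02,-1,0,0,0,0,0,0.04,-1,0,0,0,0,0,0.05,-1,0,0,0,0,0,0.05,-1]

```text
time: 16.62
ee_pos: [0.5404, -0.059, 0.1502]
eef_rot: [0.069, 0.998, -0.0, 0.0]
ft_force: [-4.6, -0.1, 10.1]
width: 0.0008
grip_force: 4.9
```

>>> drive_tool:
  series: [0,0,0,0.01,0,0,-1,0,0,0,0.02,0,0,-1,0,0,0,0.025,0,0,-1,0,0,0,0.025,0,0,-1,0,0,0,0.025,0,0,-1]

```text
time: 17.03
ee_pos: [0.5403, -0.059, 0.1506]
eef_rot: [0.069, 0.998, -0.0, 0.001]
ft_force: [-1.2, -0.2, 9.5]
width: 0.0005
grip_force: 4.6
```

```bash
python3 - <<'E'
from h import *
import pickle
for i in range(4):
    s=telemetry.read_state();print({k:np.round(s[k],4) for k in('time','ee_pos','ft_force','grip_force')},yaw())
    a=camera('wrist')[:,:,::-1]
c=get_calibration('wrist');b=camera('scene')[:,:,::-1]
y0,x0=180,230
cv2.imwrite('pics/fin.png',np.vstack([cv2.resize(b[150:290,240:480],None,fx=2,fy=2),cv2.resize(a[130:390,80:560],None,fx=1,fy=1)]))
E
```

```text
{'time': np.float64(17.0333), 'ee_pos': array([ 0.5403, -0.059 ,  0.1506]), 'ft_force': array([-1.2085, -0.2079,  9.471 ]), 'grip_force': np.float64(4.5513)} 172.0649245825488
{'time': np.float64(17.0833), 'ee_pos': array([ 0.5403, -0.059 ,  0.1506]), 'ft_force': array([-0.1272, -0.2461,  9.7757]), 'grip_force': np.float64(4.5549)} 172.0626533106176
{'time': np.float64(17.1333), 'ee_pos': array([ 0.5403, -0.059 ,  0.1506]), 'ft_force': array([-0.0601, -0.7347,  9.4256]), 'grip_force': np.float64(4.5553)} 172.0624089594977
{'time': np.float64(17.1833), 'ee_pos': array([ 0.5403, -0.059 ,  0.1506]), 'ft_force': array([-1.1392, -0.8483,  9.0691]), 'grip_force': np.float64(4.5562)} 172.06460418363028
```

View pics/fin.png

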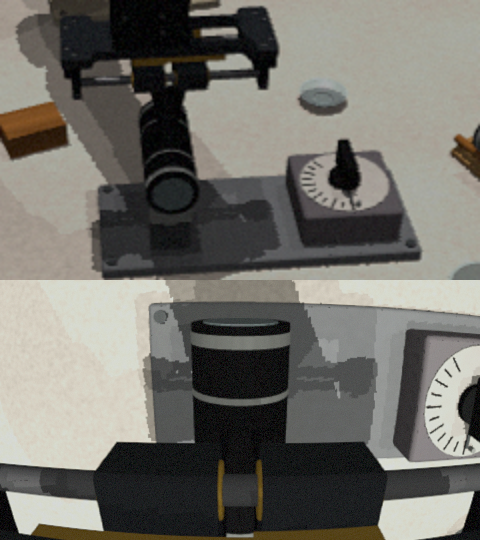

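The barrel is seated in the V under the shut fingers, with its end at (170,190) in the crop, and the pointer is at zero near (355,205). It has sunk about 4.5 mm, so I'll add half a millimetre and check again.

>>> drive_tool:
  series: [0,0,0,0,0,0.008,-1,0,0,0,0,0,0.015,-1,0,0,0,0,0,0.015,-1,0,0,0,0,0,0.015,-1,0,0,0,0,0,0.015,-1,0,0,0,0,0,0.015,-1]

```text
time: 17.78
ee_pos: [0.5403, -0.059, 0.1501]
eef_rot: [0.069, 0.998, -0.0, 0.001]
ft_force: [-1.8, 0.3, 10.1]
width: 0.0006
grip_force: 4.9
```

```bash
python3 -c "
from bench import r
print(r.close_job())"
```

```text
the job is handed in; nothing more can be done
None
```

I turned the counter home to its zero stop first, then laid the long barrel in the V-block to within about 1 mm of midway. I handed in at 17.8 s with the shut fingers holding it down at about 10 N, which I estimate is about 5 mm of carriage travel.

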